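# Rolling pin out from under the sliding tray

## Robot

A 7-joint arm with a two-finger parallel gripper is mounted at the origin on a cart in front of the work surface, level with it; the furniture and walls round the work are solid. World frame = base frame: x ahead of the robot, y to its left, z up, the work surface at z = 0. Lengths are in m, angles in rad, forces in N, time in s.
With the tool pointing down it reaches from about 0.4 to 0.85 m from the base axis. Payload 10.4 kg.
Tool frame: the origin (TCP) lies at the very end of the fingers, on their centre line; the grasp point (between the pads) lies 19 mm behind it (manip.grip_depth is the distance from the TCP to the grasp point, in m); z points along the fingers, x is the direction in which the jaws open and shut, and the axes are right-handed (so a half turn about z gives the same grasp; the last joint's range is limited). The gripper opens to 85 mm and grips with 20 to 120 N. Pads are 22 mm wide; open, the fingers measure 114 mm over their backs; the gripper's body (76 mm by 85 mm) begins 54 mm behind the grasp point. The pads swing forward as they close: fully open they stand 13 mm farther back than shut.
Start: joints at [1.146, 0.332, -0.065, 1.46, 0.022, 1.35, -0.088], TCP at [0.244, -0.575, 0.231] pointing down, gripper open.
Joint ranges: [-2.6, 2.6], [-0.5, 2.12], [-1.47, 1.34], [0.16, 2.42], [-1.27, 4.41], [0.06, 2.06], [-2.6, 2.6]. Speed limits (rad/s): [2.22, 2.22, 2.79, 2.79, 3.14, 3.14, 3.14].

## Interface

Orientations are given as a unit quaternion [x, y, z, w].
In Python, from workcell import manip, cams gives the robot as it stands. The module is installed in compiled form; this text tells all that it offers.
- The arm moves only by the tool move_arm, never from a script. Its arguments are lists of equal length, an entry for each row: "claw": the opening, from 0 (shut) to 1 (fully open); "dp": the shift along the tool's x, y, z as a fraction of full scale, a list of three; "turn": the turn, a rotation vector about the tool's x, y, z as a fraction of full scale, a list of three. A call has 1 to 8 rows; each row shifts and turns the commanded pose from where the row before left it, along the tool's axes as they then stand; what a row does not reach is not made up. Full scale, the value 1, is 200 mm for a shift and 45 degrees for a turn. A row lasts 1/12 s, in which the tool goes at most 41.7 mm and 7.16 degrees, less where a joint would pass 70% of its speed; a pose out of reach is approached as far as the arm can. A call with a number of a shift or a turn outside -1 to 1 is refused whole. A call with a gripper value outside its range is refused whole. The fingers move at their own pace and stop on an object; "grip_force" is the grip in N (left out, the last holds). Time passes only in rows, so rows that do not move let the fingers close. It gives the time, the measured TCP pose, the force and the opening at its end, in the units of the state.
- manip.get_obs(): the state, without advancing time (a new reading comes with each control period).
- cams.camera(name): name is "scene" or "side" or "wrist"; returns the picture (420x560x3 uint8, red, green, blue); there is no depth.
- cams.camera_info(name): a dict with "fx", "fy", "cx", "cy" (pixels), "pose" (4x4, takes a point from camera to world coordinates); the wrist camera has in their place "tool_from_camera" (4x4, takes a point from camera to tool coordinates, whose origin is the TCP and whose axes are the tool frame's). Camera axes: x right, y down, z forward; pixel columns grow to the right and rows downward; lengths in m; the calibration is good to about 2 mm. A picture is of the moment at which its call begins: read the wrist's pose just before it. camera_info takes no time and is no camera call.
- manip.hand_in(): hands the job in, once; it reports no verdict.
The state is a dict: "clock": time; "joint_pos": joint angles; "joint_velocities": joint speeds; "tau": joint torques, N m; "position": TCP position; "ee_rot": TCP orientation; "ft_force": force on the tool from outside, world axes, zero at the start; "torque": the same for the moment, N m; "grip_width": opening from 0.0 (shut) to 1.0 (fully open).
Only numpy, scipy, OpenCV 4.12 (cv2) and the standard library are available. Lean on these libraries where they do the work, as an engineer would, in place of code of your own. Each camera call takes 0.05 s, during which the arm holds its last target.

## Task

Get the rolling pin out of the two-tier baking-tool box: slide the upper tray all the way to the right-hand end of the box, then take the pin, tilt its left end up and draw it out slantwise over the left end of the box from under the tray. Finish still holding the pin in the gripper, level and still, at least 5 cm above the rim of the box; leave the tray at the right-hand end, the fork in the box and the things round about where they are.

Things in the scene. Friction and masses are not known exactly. Their poses are not given: they have to be found in the camera images.
- tool_box: fixed open light-wood box on the worktop, outside 174 mm (x, front to back) by 288 mm (y) by 66 mm high, walls 8, floor 6 mm. Origin at the centre of its underside, z up, +y to its left end. A low wall along y (6 mm thick, 40 mm high, 22 mm behind the origin) parts a wide front compartment, 98 mm, from a narrow back one, 54 mm; both 272 mm long.
- tray (a joint): m the upper tray has slid to the right: 0 at the left end, 0.172 at its stop at the right end, where 172 mm of the box is open at the left. Light wood, as wide as the box, 100 mm long; runs on the side rims, cannot be lifted off, slides with about 1.5 N and stays. Over both compartments: underside 74 mm, walls' top 94 mm above the box's underside. Small pastry cutters are fast in its sides.
- tray_bar (a point): on the tray's carrying bar: upright wooden bar in the middle of the tray, along y, 50 mm long, 16 mm thick front to back, easily pinched from above. The point is at mid-length 10 mm below its top; the top is 120 mm above the box's underside, 26 mm above the tray's walls; 30 mm is free before and behind it. Axes as the box.
- pin_mid (a point): centre of the rolling pin: loose plain wooden rod, 250 mm long, 28 mm thick over the middle 180 mm, tapering to 21 mm at its ends, about 0.13 kg. Lies along the box (its y axis is its length, +y to the left) in the front compartment, its axis 23 mm before the box's origin and 20 mm above the box's underside. Too long to rise level through the opening beside the tray.
- pin_left (a point): centre of the left end of the rolling pin, 125 mm from pin_mid
- pin_right (a point): centre of the right end of the rolling pin, 125 mm from pin_mid
- fork: table fork with a red handle, 192 mm long, 26 mm wide, 16 mm high, lying along the narrow back compartment. Stays in the box. Origin at the centre of its underside.
- salt_shaker: bystander: glass shaker with a grey domed top, 44 mm across, 90 mm high, behind the left end of the box
- spice_jar: bystander: small round jar with a brown cap, 41 mm across, 105 mm high, behind the box
- cup: bystander: low cream cup with a blue inside and a handle, 94 mm across, 58 mm high, behind the right end of the box

How it is judged:
On the way, in this order (a step that is already met when the one before it is completed fails the run):
1. the upper tray is slid all the way to the right-hand end while the pin still lies in the box (value of joint tray above 0.165 m and height (world z) of each of pin_left, pin_right below 0.045 m), for 0.2 s.
2. the pin leans slantwise through the opening: its left end is up above the rim, its right end still low under the tray (height (world z) of pin_left above 0.075 m and height (world z) of pin_right below 0.055 m and y of pin_right in the frame of tool_box below -0.045 m and value of joint tray above 0.16 m), for 0.1 s.
At the end, for the whole second after the job is handed in: the pin is gripped between the fingers and touches nothing of the box, level within 15 degrees, both its ends' centres at least 126 mm above the worktop (pin 5 cm over the rim), at rest (under 30 mm/s); the tray stands within 12 mm of its right-hand stop; the fork lies in the box (height (world z) of each of pin_left, pin_right above 0.126 m and angle between pin_mid's own y axis and vertical between 1.31 and 1.83 rad and contact force between the fingers and rolling_pin above 2 N and contact force between rolling_pin and tool_box below 0.1 N and linear speed of rolling_pin below 0.03 m/s and value of joint tray above 0.16 m and height (world z) of fork below 0.04 m); the arm keeps its last pose, push and grip.
It fails at once if the fork is taken out of its place (distance of fork from where it was at the start of the episode above 0.05 m or height (world z) of fork above 0.06 m).
It fails at once if a bystander is pushed about or knocked over (distance of any of salt_shaker, spice_jar, cup from where it was at the start of the episode above 0.03 m or angle between any of salt_shaker, spice_jar, cup's own z axis and vertical above 0.5 rad).
It also fails if it takes over 40 s, if anything falls off the work surface, if the arm or the gripper's body presses on something with over 40 N, if the wrist force passes 120 N, or if a joint passes its speed limit or range.

## Working session

There is one attempt and no reset: what is moved stays moved. The work goes in short steps, Python scripts to look and compute and a tool call to move; the robot and the scene stay as the last step left them, time stands still between calls to the robot, and variables do not carry over. Pictures are saved under pics/ and viewed, and the job is handed in when it is done.

Besides the shell and the picture viewer there is one more tool, called after "Emit:" as a command line: name --argument value ..., lists and objects as JSON in quotes. move_arm: Moves the arm, as the interface text tells. Shift numbers are shares of 200 mm and turn numbers shares of 45 degrees, none past 1 either way. Its arguments: {"type":"object","properties":{"claw":{"type":"array","items":{"type":"number"}},"dp":{"type":"array","items":{"type":"array","items":{"type":"number"}}},"turn":{"type":"array","items":{"type":"array","items":{"type":"number"}}},"grip_force":{"type":"number"}},"required":["claw","dp","turn"]}

```bash
mkdir -p pics
python3 - <<'E'
from workcell import manip, cams
import cv2, numpy as np
np.set_printoptions(precision=4,suppress=True)
o=manip.get_obs(); print(o, manip.grip_depth)
for n in ["scene","side"]:
    im=cams.camera(n); cv2.imwrite(f"pics/{n}0.png",im[:,:,::-1]); print(n,cams.camera_info(n))
print(cams.camera_info("wrist"))
E
```

```text
{'clock': 0.0, 'joint_pos': array([ 1.1464,  0.3328, -0.0647,  1.461 ,  0.0216,  1.3499, -0.0885]), 'joint_velocities': array([ 0.0012,  0.0004,  0.0002, -0.0004,  0.0006,  0.0001,  0.0019]), 'tau': array([ -0.0011, -62.5451,   0.049 , -39.161 ,   0.0163,   0.0098,
         0.    ]), 'position': array([ 0.2443, -0.5749,  0.2305]), 'ee_rot': array([ 0.834 , -0.5518, -0.0006, -0.0004]), 'ft_force': array([-0.9847,  0.385 ,  0.3097]), 'torque': array([-0.0196, -0.0019,  0.0046]), 'grip_width': 0.9984075714498427} 0.0187
scene {'fx': 531.6227771168064, 'fy': 531.6227771168064, 'cx': 282.345563977616, 'cy': 217.7641087570929, 'pose': array([[-0.7861, -0.4861,  0.3817,  0.1798],
       [-0.618 ,  0.6084, -0.4979,  0.1275],
       [ 0.0098, -0.6273, -0.7787,  0.7743],
       [ 0.    ,  0.    ,  0.    ,  1.    ]])}
side {'fx': 468.779640522484, 'fy': 468.779640522484, 'cx': 285.889843345044, 'cy': 211.1723238976138, 'pose': array([[ 0.9966, -0.0607,  0.0559,  0.4835],
       [-0.0792, -0.5123,  0.8552, -1.117 ],
       [-0.0233, -0.8567, -0.5153,  0.5635],
       [ 0.    ,  0.    ,  0.    ,  1.    ]])}
{'fx': 364.12240609458735, 'fy': 364.12240609458735, 'cx': 280.4084609958442, 'cy': 206.22939714057017, 'tool_from_camera': array([[ 1.    ,  0.0003, -0.0003, -0.0002],
       [-0.0002,  0.9617,  0.274 , -0.0697],
       [ 0.0003, -0.274 ,  0.9617, -0.1425],
       [ 0.    ,  0.    ,  0.    ,  1.    ]])}
```

View pics/scene0.png

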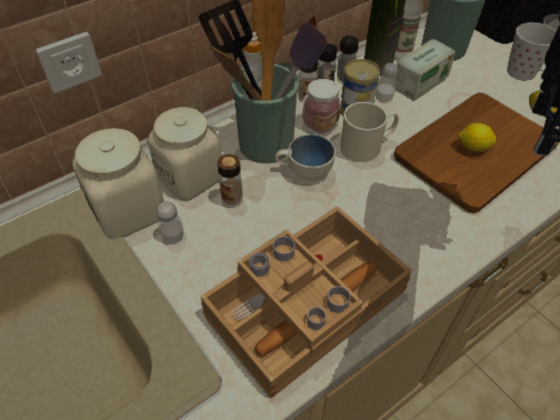

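View pics/side0.png

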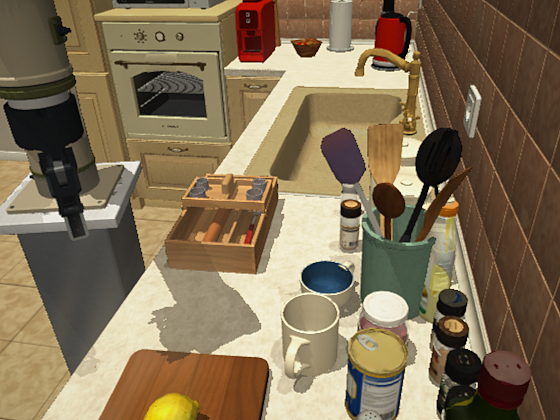

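Run:
```python
import cv2
a=cv2.imread("pics/scene0.png")[195:400,190:425]; cv2.imwrite("pics/scene0c.png",cv2.resize(a,None,fx=3.4,fy=2.9*3.4/2.9 if 0 else 2.9,interpolation=2))
b=cv2.imread("pics/side0.png")[165:280,155:290]; cv2.imwrite("pics/side0c.png",cv2.resize(b,None,fx=5,fy=5,interpolation=2))
```

```text
(no output)
```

View pics/scene0c.png

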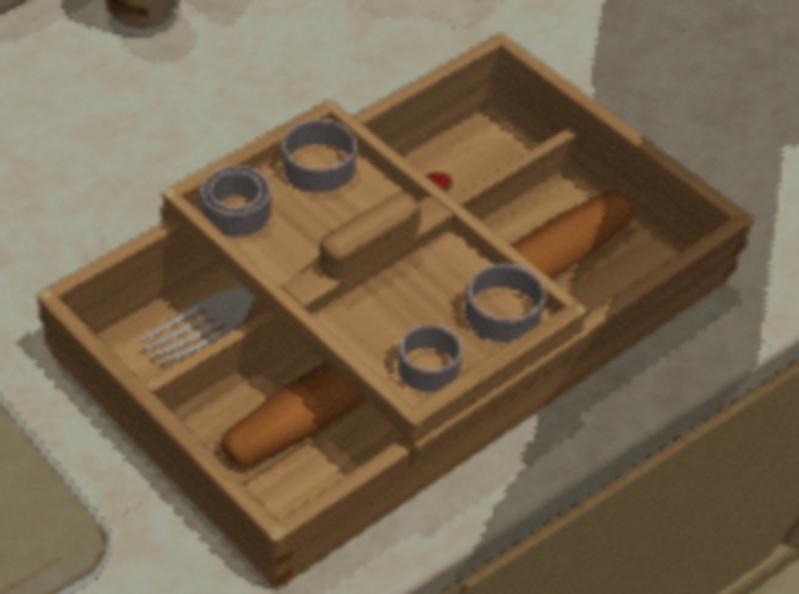

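View pics/side0c.png

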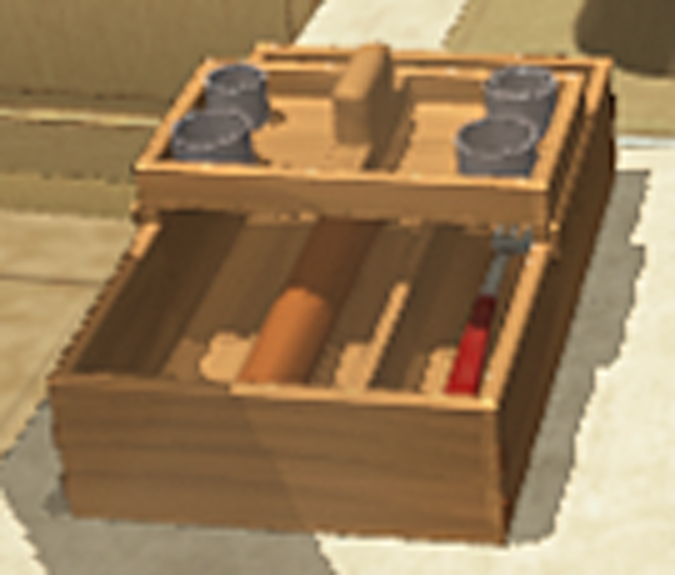

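```bash
cat > h.py <<'E'
import numpy as np, cv2
from scipy.spatial.transform import Rotation as R
from workcell import manip, cams
np.set_printoptions(precision=4,suppress=True)
def ray(info,p,T=None):
    T=info["pose"] if T is None else T
    d=np.array([(p[0]-info["cx"])/info["fx"],(p[1]-info["cy"])/info["fy"],1.])
    return T[:3,3],T[:3,:3]@d
def onz(info,p,z,T=None):
    c,d=ray(info,p,T); return c+d*(z-c[2])/d[2]
def tri(rays):
    A=np.zeros((3,3));b=np.zeros(3)
    for c,d in rays:
        d=d/np.linalg.norm(d);P=np.eye(3)-np.outer(d,d);A+=P;b+=P@c
    x=np.linalg.solve(A,b)
    return x,[np.linalg.norm(np.cross(x-c,d/np.linalg.norm(d))) for c,d in rays]
def wristT():
    o=manip.get_obs();T=np.eye(4);T[:3,:3]=R.from_quat(o["ee_rot"]).as_matrix();T[:3,3]=o["position"]
    return T@cams.camera_info("wrist")["tool_from_camera"]
E
python3 - <<'E'
from h import *
S=cams.camera_info("scene");D=cams.camera_info("side")
s=lambda x,y:(190+x/3.4,195+y/2.9)
d=lambda x,y:(155+x/5,165+y/5)
for n,p,z in [("LB",(42,298),.066),("LF",(278,535),.066),("RB",(503,38),.066),("RF",(748,220),.066),("tLB",(165,195),.094),("tRB",(330,103),.094),("tRF",(583,312),.094),("tLF",(415,425),.094),("bar1",(325,245),.12),("bar2",(412,203),.12),("pinL",(238,447),.02),("pinR",(615,212),.02)]:
    print(n,onz(S,s(*p),z))
for n,p,z in [("RF",(50,380),.066),("RB",(495,402),.066),("tRF",(137,168),.094),("tRB",(548,188),.094),("bar",(362,70),.12)]: print("side",n,onz(D,d(*p),z))
print("tri RF",tri([ray(S,s(748,220)),ray(D,d(50,380))]))
print("tri tRF",tri([ray(S,s(583,312)),ray(D,d(137,168))]))
print("tri bar",tri([ray(S,s(370,222)),ray(D,d(362,70))]))
E
```

```text
LB [ 0.5255 -0.1263  0.066 ]
LF [ 0.362 -0.092  0.066]
RB [ 0.4648 -0.4026  0.066 ]
RF [ 0.3017 -0.3668  0.066 ]
tLB [ 0.5116 -0.1963  0.094 ]
tRB [ 0.491  -0.2914  0.094 ]
tRF [ 0.3249 -0.2546  0.094 ]
tLF [ 0.3451 -0.1601  0.094 ]
bar1 [ 0.426  -0.2037  0.12  ]
bar2 [ 0.4119 -0.247   0.12  ]
pinL [ 0.4177 -0.1321  0.02  ]
pinR [ 0.3644 -0.3623  0.02  ]
side RF [ 0.3027 -0.3733  0.066 ]
side RB [ 0.4694 -0.4065  0.066 ]
side tRF [ 0.3269 -0.2629  0.094 ]
side tRB [ 0.4946 -0.2997  0.094 ]
side bar [ 0.4207 -0.237   0.12  ]
tri RF (array([ 0.3019, -0.3689,  0.0631]), [np.float64(0.00029012411285873094), np.float64(0.00029012411285875875)])
tri tRF (array([ 0.3257, -0.2566,  0.0905]), [np.float64(6.383573507586415e-05), np.float64(6.383573507595811e-05)])
tri bar (array([ 0.4204, -0.2287,  0.1159]), [np.float64(0.000344377428737816), np.float64(0.0003443774287378306)])
```

Emit:
move_arm --claw '[0.4, 0.4, 0.4, 0.4, 0.4, 0.4, 0.4, 0.4]' --dp '[[-0.08, -0.093, 0], [-0.08, -0.093, 0], [-0.08, -0.093, 0], [-0.08, -0.093, 0], [-0.08, -0.093, 0], [-0.08, -0.093, 0], [-0.08, -0.093, 0], [-0.08, -0.093, 0]]' --turn '[[0, 0, 0], [0, 0, 0], [0, 0, 0], [0, 0, 0], [0, 0, 0], [0, 0, 0], [0, 0, 0], [0, 0, 0]]'

```text
clock: 0.77
position: [0.3315, -0.398, 0.231]
ee_rot: [0.834, -0.552, -0.0, -0.0]
ft_force: [0.1, -0.8, 0.3]
grip_width: 0.4
```

Emit:
move_arm --claw '[0.4, 0.4, 0.4, 0.4, 0.4, 0.4, 0.4, 0.4]' --dp '[[-0.08, -0.093, 0], [-0.08, -0.093, 0], [-0.08, -0.093, 0], [-0.08, -0.093, 0], [-0.08, -0.093, 0], [-0.08, -0.093, 0], [-0.08, -0.093, 0], [-0.08, -0.093, 0]]' --turn '[[0, 0, 0], [0, 0, 0], [0, 0, 0], [0, 0, 0], [0, 0, 0], [0, 0, 0], [0, 0, 0], [0, 0, 0]]'

```text
clock: 1.43
position: [0.4184, -0.2221, 0.2311]
ee_rot: [0.834, -0.552, -0.0, 0.0]
ft_force: [1.4, -0.6, -0.6]
grip_width: 0.401
```

Emit:
move_arm --claw '[0.4, 0.4, 0.4, 0.4, 0.4, 0.4, 0.4, 0.4]' --dp '[[0, 0, 0], [0, 0, 0], [0, 0, 0], [0, 0, 0], [0, 0, 0], [0, 0, 0], [0, 0, 0], [0, 0, 0]]' --turn '[[0, 0, -0.152], [0, 0, -0.152], [0, 0, -0.152], [0, 0, -0.152], [0, 0, -0.152], [0, 0, -0.152], [0, 0, -0.152], [0, 0, -0.152]]'

```text
clock: 2.1
position: [0.418, -0.2231, 0.231]
ee_rot: [0.995, -0.104, -0.0, -0.0]
ft_force: [-0.6, -0.2, -0.3]
grip_width: 0.402
```

Run:
```python
from h import *
o=manip.get_obs(); print(o["clock"],o["position"],o["joint_pos"],o["grip_width"]);print(R.from_quat(o["ee_rot"]).as_matrix()); np.save("w1T.npy",wristT())
cv2.imwrite("pics/w1.png",cams.camera("wrist")[:,:,::-1])
```

```text
2.1 [ 0.418  -0.2231  0.231 ] [ 0.7759  0.0195 -0.3837  1.8263  0.0076  1.2978  0.1822] 0.40172315043507195
[[ 0.9784 -0.2066 -0.0006]
 [-0.2066 -0.9784  0.0003]
 [-0.0006 -0.0001 -1.    ]]
```

View pics/w1.png

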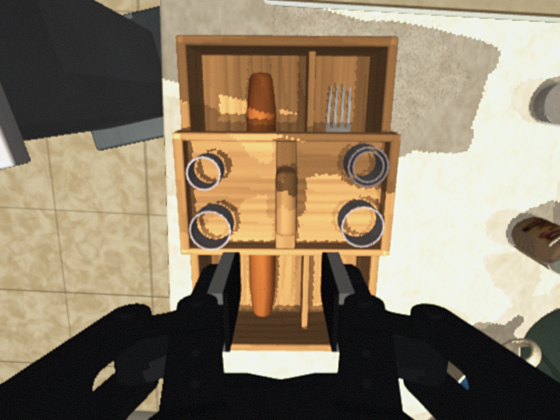

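Run:
```python
from h import *
W=cams.camera_info("wrist");T=np.load("w1T.npy")
c0=np.array([.4135,-.2469]); 
def box(p): 
    a=np.deg2rad(12.4); ey=np.array([np.sin(a),np.cos(a)]);ex=np.array([np.cos(a),-np.sin(a)]); q=p[:2]-c0; return np.array([q@ex,q@ey])
for n,p,z in [("LF",(177,37),.066),("LB",(397,37),.066),("Lend mid",(290,37),.066),("RF",(191,348),.066),("tLF",(175,132),.094),("tLB",(398,132),.094),("tRF",(180,254),.094),("tRB",(389,254),.094),("barT1",(286,170),.12),("barT1b",(286,190),.12),("barT2",(286,248),.12),("pinL",(261,74),.02),("pinR",(263,316),.02),("divL",(312,54),.04),("divR",(305,328),.04)]:
    q=onz(W,p,z,T); print(n,q,box(q))
a=cv2.imread("pics/w1.png")[20:350,160:410]; cv2.imwrite("pics/w1c.png",cv2.resize(a,None,fx=2.2*1.4 if 0 else 1.8*1,fy=1.8,interpolation=2))
S=cams.camera_info("scene")
print(tri([ray(S,(190+370/3.4,195+222/2.9)),ray(W,(286,219),T)]))
print(tri([ray(S,(190+42/3.4,195+298/2.9)),ray(W,(397,37),T)]),tri([ray(S,(190+278/3.4,195+535/2.9)),ray(W,(177,37),T)]))
print("pinL",tri([ray(S,(190+238/3.4,195+447/2.9)),ray(W,(261,76),T)]))
```

```text
LF [ 0.364  -0.0904  0.066 ] [-0.082   0.1422]
LB [ 0.5309 -0.1257  0.066 ] [0.0886 0.1436]
Lend mid [ 0.4497 -0.1085  0.066 ] [0.0057 0.1429]
RF [ 0.2978 -0.3647  0.066 ] [-0.0877 -0.1399]
tLF [ 0.3501 -0.1593  0.094 ] [-0.0807  0.0719]
tLB [ 0.5148 -0.194   0.094 ] [0.0875 0.0734]
tRF [ 0.326  -0.2558  0.094 ] [-0.0836 -0.0275]
tRB [ 0.4955 -0.2916  0.094 ] [ 0.0897 -0.026 ]
barT1 [ 0.4268 -0.2003  0.12  ] [0.003  0.0483]
barT1b [ 0.4239 -0.2145  0.12  ] [0.0032 0.0339]
barT2 [ 0.4149 -0.2581  0.12  ] [ 0.0038 -0.0107]
pinL [ 0.4201 -0.1266  0.02  ] [-0.0194  0.119 ]
pinR [ 0.3667 -0.3726  0.02  ] [-0.0187 -0.1328]
divL [ 0.4669 -0.1215  0.04  ] [0.0252 0.134 ]
divR [ 0.4106 -0.3834  0.04  ] [ 0.0264 -0.134 ]
(array([ 0.4209, -0.2347,  0.112 ]), [np.float64(0.0038982799224097126), np.float64(0.003898279922409756)])
(array([ 0.529 , -0.1264,  0.0641]), [np.float64(0.002524632115477377), np.float64(0.0025246321154773457)]) (array([ 0.363 , -0.0912,  0.0657]), [np.float64(0.00125240135624252), np.float64(0.001252401356242462)])
pinL (array([ 0.4183, -0.1298,  0.023 ]), [np.float64(0.002049138437072268), np.float64(0.0020491384370722333)])
```

View pics/w1c.png

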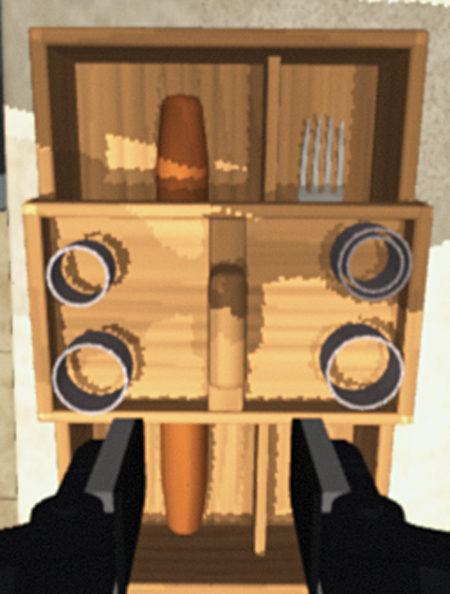

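Emit:
move_arm --claw '[0.4, 0.4, 0.4, 0.4, 0.4, 0.4, 0.4, 0.4]' --dp '[[0.015, 0.007, 0.06], [0, 0, 0.1], [0, 0, 0.1], [0, 0, 0.1], [0, 0, 0.1], [0, 0, 0.1], [0, 0, 0.07], [0, 0, 0.04]]' --turn '[[0, 0, 0.01], [0, 0, 0], [0, 0, 0], [0, 0, 0], [0, 0, 0], [0, 0, 0], [0, 0, 0], [0, 0, 0]]'

```text
clock: 2.82
position: [0.4196, -0.2246, 0.0946]
ee_rot: [0.994, -0.113, -0.001, -0.001]
ft_force: [0.3, -0.1, 0.1]
grip_width: 0.397
```

Emit:
move_arm --claw '[0.1, 0, 0, 0, 0, 0]' --dp '[[0, 0, 0], [0, 0, 0], [0, 0, 0], [0, 0, 0], [0, 0, 0], [0, 0, 0]]' --turn '[[0, 0, 0], [0, 0, 0], [0, 0, 0], [0, 0, 0], [0, 0, 0], [0, 0, 0]]' --grip_force 40

```text
clock: 3.32
position: [0.4216, -0.2252, 0.0968]
ee_rot: [0.994, -0.111, 0.001, -0.0]
ft_force: [8.8, -3.0, -20.5]
grip_width: 0.175
```

Run:
```python
from h import *
o=manip.get_obs(); print(o["clock"],o["position"],o["ft_force"],o["grip_width"])
cv2.imwrite("pics/w2.png",cams.camera("wrist")[:,:,::-1])
```

```text
3.3167 [ 0.4216 -0.2252  0.0968] [  8.8466  -2.9895 -20.5122] 0.17467294435692446
```

View pics/w2.png

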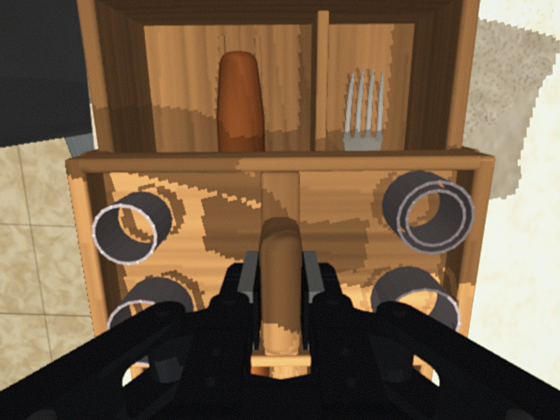

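Emit:
move_arm --claw '[0, 0, 0, 0, 0, 0, 0, 0]' --dp '[[0, 0.04, 0], [0, 0.07, 0], [0, 0.08, 0], [0, 0.08, 0], [0, 0.08, 0], [0, 0.08, 0], [0, 0.05, 0], [0, 0.02, 0]]' --turn '[[0, 0, 0], [0, 0, 0], [0, 0, 0], [0, 0, 0], [0, 0, 0], [0, 0, 0], [0, 0, 0], [0, 0, 0]]'

```text
clock: 4.03
position: [0.4001, -0.3236, 0.0968]
ee_rot: [0.994, -0.112, 0.001, -0.0]
ft_force: [10.5, -0.8, -18.0]
grip_width: 0.177
```

Emit:
move_arm --claw '[0, 0, 0, 0]' --dp '[[0, 0.015, 0], [0, 0.015, 0], [0, 0.01, 0], [0, 0, 0]]' --turn '[[0, 0, 0], [0, 0, 0], [0, 0, 0], [0, 0, 0]]'

```text
clock: 4.37
position: [0.3987, -0.3299, 0.0968]
ee_rot: [0.994, -0.111, 0.001, -0.0]
ft_force: [10.0, -2.1, -18.4]
grip_width: 0.177
```

Emit:
move_arm --claw '[0, 0, 0, 0]' --dp '[[0, 0.01, 0], [0, 0.01, 0], [0, 0, 0], [0, 0, 0]]' --turn '[[0, 0, 0], [0, 0, 0], [0, 0, 0], [0, 0, 0]]'

```text
clock: 4.7
position: [0.3987, -0.33, 0.0968]
ee_rot: [0.994, -0.109, 0.001, -0.003]
ft_force: [9.9, 14.0, -10.2]
grip_width: 0.175
```

Run:
```python
from h import *
cv2.imwrite("pics/s3.png",cams.camera("scene")[:,:,::-1])
a=cv2.imread("pics/s3.png")[195:400,190:425]; cv2.imwrite("pics/s3c.png",cv2.resize(a,None,fx=3.4,fy=2.9,interpolation=2))
```

```text
(no output)
```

View pics/s3c.png

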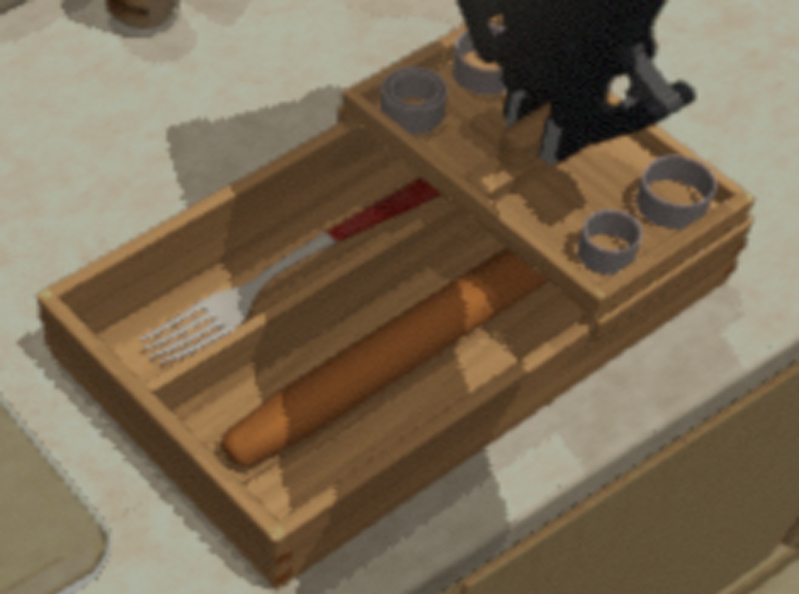

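Emit:
move_arm --claw '[0.4, 0.4, 0.4, 0.4, 0.4, 0.4, 0.4, 0.4]' --dp '[[0, 0, 0], [0, 0, 0], [0, 0, 0], [0, 0, -0.06], [0, 0, -0.09], [0, 0, -0.09], [0, 0, -0.06], [0, 0, -0.03]]' --turn '[[0, 0, 0], [0, 0, 0], [0, 0, 0], [0, 0, 0], [0, 0, 0], [0, 0, 0], [0, 0, 0], [0, 0, 0]]'

```text
clock: 5.42
position: [0.3969, -0.3354, 0.1661]
ee_rot: [0.994, -0.111, 0.001, 0.001]
ft_force: [-0.2, -0.1, 0.1]
grip_width: 0.397
```

Emit:
move_arm --claw '[0.5, 0.5, 0.5, 0.5, 0.5, 0.5, 0.5, 0.5]' --dp '[[-0.012, -0.06, 0], [-0.018, -0.1, 0], [-0.018, -0.12, 0], [-0.02, -0.12, 0], [-0.02, -0.12, 0], [-0.02, -0.1, 0], [-0.01, -0.05, 0], [0, -0.024, 0]]' --turn '[[0, 0, 0], [0, 0, 0], [0, 0, 0], [0, 0, 0], [0, 0, 0], [0, 0, 0], [0, 0, 0], [0, 0, 0]]'

```text
clock: 6.08
position: [0.4034, -0.1921, 0.1629]
ee_rot: [0.994, -0.11, -0.0, 0.0]
ft_force: [0.4, -1.4, 0.1]
grip_width: 0.502
```

Run:
```python
from h import *
o=manip.get_obs(); print(o["clock"],o["position"],o["joint_pos"],o["grip_width"]);print(R.from_quat(o["ee_rot"]).as_matrix()); np.save("w4T.npy",wristT())
cv2.imwrite("pics/w4.png",cams.camera("wrist")[:,:,::-1])
```

```text
6.0833 [ 0.4034 -0.1921  0.1629] [ 0.7669  0.0162 -0.4245  1.9778  0.0076  1.1497  0.1196] 0.5023340097237466
[[ 0.976  -0.218  -0.0007]
 [-0.218  -0.976  -0.    ]
 [-0.0007  0.0002 -1.    ]]
```

View pics/w4.png

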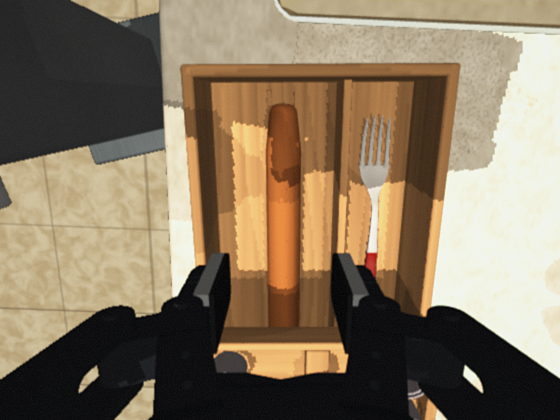

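Run:
```python
from h import *
W=cams.camera_info("wrist");T=np.load("w4T.npy")
im=cv2.imread("pics/w4.png");hsv=cv2.cvtColor(im,cv2.COLOR_BGR2HSV)
m=cv2.inRange(hsv,(4,140,40),(14,255,255)); m[:95]=0;m[335:]=0;m[:,:250]=0;m[:,320:]=0
m=cv2.morphologyEx(m,cv2.MORPH_OPEN,np.ones((5,5)))
for r in range(100,335,15):
    x=np.flatnonzero(m[r]); 
    if len(x): print(r,x[0],x[-1],onz(W,((x[0]+x[-1])/2,r),.02,T))
o=manip.get_obs();Rt=R.from_quat(o["ee_rot"]).as_matrix()
for p,z in [((283,104),.02),((283,150),.034),((184,67),.066),((458,67),.066)]:
    q=onz(W,p,z,T); print(p,q, Rt.T@(q-o["position"]))
```

```text
115 268 297 [ 0.4181 -0.1332  0.02  ]
130 268 299 [ 0.4165 -0.1443  0.02  ]
145 266 300 [ 0.4136 -0.1554  0.02  ]
160 266 300 [ 0.4111 -0.1668  0.02  ]
175 266 300 [ 0.4085 -0.1785  0.02  ]
190 266 300 [ 0.4059 -0.1905  0.02  ]
205 266 300 [ 0.4031 -0.2027  0.02  ]
220 267 300 [ 0.4008 -0.2153  0.02  ]
235 267 300 [ 0.3979 -0.2282  0.02  ]
250 267 299 [ 0.3946 -0.2412  0.02  ]
265 267 299 [ 0.3917 -0.2547  0.02  ]
280 267 299 [ 0.3886 -0.2685  0.02  ]
295 267 298 [ 0.385  -0.2826  0.02  ]
310 268 299 [ 0.3827 -0.2973  0.02  ]
325 269 299 [ 0.3798 -0.3123  0.02  ]
(283, 104) [ 0.4202 -0.1254  0.02  ] [ 0.0015 -0.069   0.143 ]
(283, 150) [ 0.4131 -0.1575  0.034 ] [ 0.0015 -0.0361  0.129 ]
(184, 67) [ 0.3652 -0.0904  0.066 ] [-0.0599 -0.0911  0.097 ]
(458, 67) [ 0.53   -0.1272  0.066 ] [ 0.109  -0.0911  0.097 ]
```

Emit:
move_arm --claw '[0.5, 0.5, 0.5, 0.5, 0.5, 0.5, 0.5, 0.5]' --dp '[[0.008, 0, 0.06], [0, 0, 0.12], [0, 0, 0.13], [0, 0, 0.13], [0, 0, 0.12], [0, 0, 0.1], [0, 0, 0.06], [0, 0, 0.025]]' --turn '[[0, 0, 0], [0, 0, 0], [0, 0, 0], [0, 0, 0], [0, 0, 0], [0, 0, 0], [0, 0, 0], [0, 0, 0]]'

```text
clock: 6.8
position: [0.4038, -0.1947, 0.0121]
ee_rot: [0.994, -0.111, -0.002, -0.001]
ft_force: [-0.4, -0.2, -0.8]
grip_width: 0.498
```

Emit:
move_arm --claw '[0.5, 0.5]' --dp '[[0, 0, 0.005], [0, 0, 0]]' --turn '[[0, 0, 0], [0, 0, 0]]'

```text
clock: 6.97
position: [0.4054, -0.1948, 0.0134]
ee_rot: [0.994, -0.111, -0.0, 0.0]
ft_force: [0.4, -0.1, -0.3]
grip_width: 0.501
```

Emit:
move_arm --claw '[0.5, 0.5, 0.5]' --dp '[[0, 0, 0.02], [0, 0, 0.012], [0, 0, 0]]' --turn '[[0, 0, 0], [0, 0, 0], [0, 0, 0]]'

```text
clock: 7.22
position: [0.4054, -0.1945, 0.007]
ee_rot: [0.994, -0.111, 0.0, 0.0]
ft_force: [0.1, -0.2, -0.8]
grip_width: 0.5
```

Emit:
move_arm --claw '[0.3, 0.2, 0.1, 0, 0, 0]' --dp '[[0, 0, 0], [0, 0, 0], [0, 0, 0], [0, 0, 0], [0, 0, 0], [0, 0, 0]]' --turn '[[0, 0, 0], [0, 0, 0], [0, 0, 0], [0, 0, 0], [0, 0, 0], [0, 0, 0]]' --grip_force 70

```text
clock: 7.72
position: [0.4055, -0.1944, 0.0074]
ee_rot: [0.994, -0.111, 0.0, 0.0]
ft_force: [-2.1, 1.1, 6.1]
grip_width: 0.302
```

Run:
```python
from h import *
o=manip.get_obs(); print(o["clock"],o["position"],o["joint_pos"],o["ft_force"],o["grip_width"]);print(R.from_quat(o["ee_rot"]).as_matrix()); np.save("w5T.npy",wristT())
cv2.imwrite("pics/w5.png",cams.camera("wrist")[:,:,::-1])
```

```text
7.7167 [ 0.4055 -0.1944  0.0074] [ 0.7284  0.2526 -0.4122  2.1093  0.1399  0.8045  0.0087] [-2.1482  1.1461  6.0776] 0.3016050548087199
[[ 0.9755 -0.22    0.0004]
 [-0.22   -0.9755 -0.0005]
 [ 0.0005  0.0004 -1.    ]]
```

View pics/w5.png

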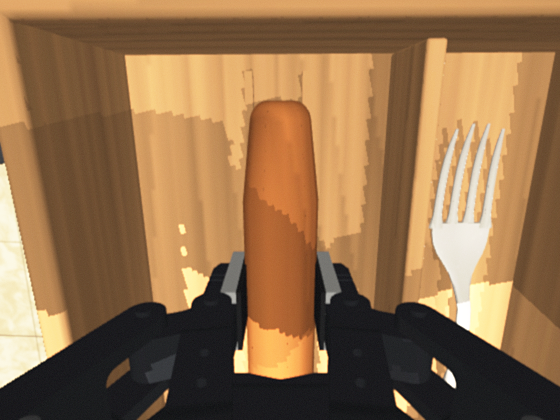

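Emit:
move_arm --claw '[0, 0, 0, 0, 0, 0, 0, 0]' --dp '[[0, 0, -0.035], [0, -0.001, -0.035], [0, -0.002, -0.035], [0, -0.004, -0.034], [0, -0.005, -0.034], [0, -0.006, -0.034], [0, -0.007, -0.034], [0, -0.008, -0.034]]' --turn '[[0.044, 0, 0], [0.044, 0, 0], [0.044, 0, 0], [0.044, 0, 0], [0.044, 0, 0], [0.044, 0, 0], [0.044, 0, 0], [0.044, 0, 0]]'

```text
clock: 8.43
position: [0.4053, -0.1944, 0.0629]
ee_rot: [0.984, -0.11, 0.016, -0.138]
ft_force: [-0.5, -0.4, -2.7]
grip_width: 0.303
```

Emit:
move_arm --claw '[0, 0, 0]' --dp '[[0, 0, 0], [0, 0, 0], [0, 0, 0]]' --turn '[[0, 0, 0], [0, 0, 0], [0, 0, 0]]'

```text
clock: 8.68
position: [0.4052, -0.194, 0.0621]
ee_rot: [0.984, -0.109, 0.015, -0.136]
ft_force: [-0.9, 0.2, -0.6]
grip_width: 0.302
```

Run:
```python
from h import *
o=manip.get_obs(); print(o["clock"],o["position"],o["joint_pos"],o["ft_force"],o["grip_width"]);Rt=R.from_quat(o["ee_rot"]).as_matrix();print(Rt)
for n,s in (("L",-.07),("R",.18)): print(n,o["position"]+Rt@np.array([0,s,-.0126]))
a=cams.camera("scene")[195:400,190:425,::-1]; cv2.imwrite("pics/s6c.png",cv2.resize(a,None,fx=3,fy=2.8,interpolation=2))
b=cams.camera("side")[130:290,135:310,::-1]; cv2.imwrite("pics/d6c.png",cv2.resize(b,None,fx=3.5,fy=3.5,interpolation=2))
```

```text
8.6833 [ 0.4052 -0.194   0.0621] [ 0.9423  0.2408 -0.4358  2.0122 -0.1936  0.9997  0.4042] [-0.928   0.1808 -0.5885] 0.3019439567791253
[[ 0.9756 -0.2115  0.0595]
 [-0.2197 -0.9388  0.2654]
 [-0.0003 -0.272  -0.9623]]
L [ 0.4192 -0.1317  0.0933]
R [ 0.3663 -0.3663  0.0253]
```

View pics/s6c.png

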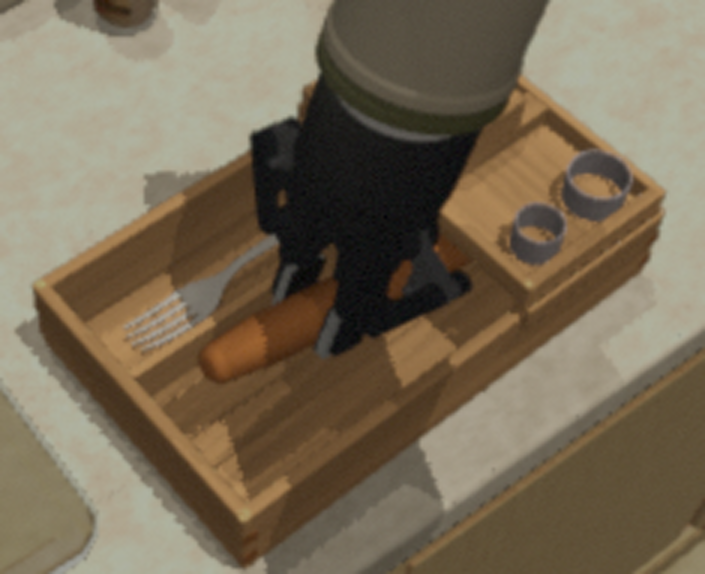

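View pics/d6c.png

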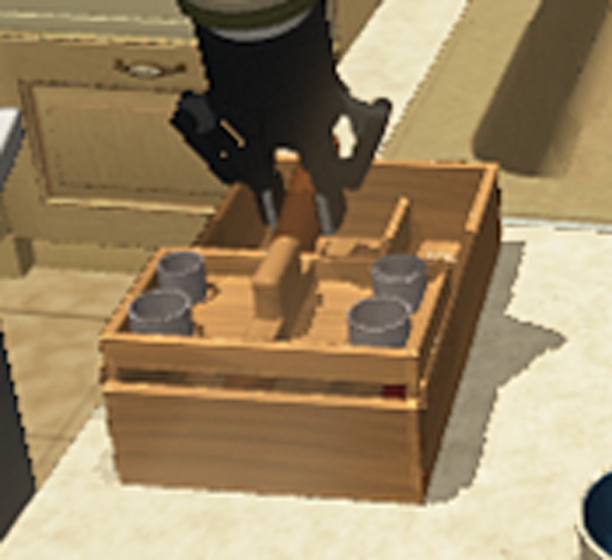

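Emit:
move_arm --claw '[0, 0, 0, 0, 0, 0, 0, 0]' --dp '[[0, -0.03, 0], [0, -0.06, 0], [0, -0.07, 0], [0, -0.07, 0], [0, -0.07, 0], [0, -0.07, 0], [0, -0.05, 0], [0, -0.02, 0]]' --turn '[[0, 0, 0], [0, 0, 0], [0, 0, 0], [0, 0, 0], [0, 0, 0], [0, 0, 0], [0, 0, 0], [0, 0, 0]]'

```text
clock: 9.45
position: [0.4245, -0.1098, 0.0872]
ee_rot: [0.985, -0.108, 0.015, -0.137]
ft_force: [-0.8, -0.4, -2.2]
grip_width: 0.303
```

Run:
```python
from h import *
o=manip.get_obs(); print(o["clock"],o["position"],o["joint_pos"],o["ft_force"],o["grip_width"]);Rt=R.from_quat(o["ee_rot"]).as_matrix();print(Rt)
a=np.deg2rad(12.3)
for n,s in (("L",-.07),("R",.18)):
    q=o["position"]+Rt@np.array([0,s,-.0126]); print(n,q,"boxy",(q[0]-.4155)*np.sin(a)+(q[1]+.2473)*np.cos(a))
S=cams.camera_info("scene");q=o["position"]+Rt@np.array([0,-.07,-.0126]);c=np.linalg.inv(S["pose"])@np.r_[q,1];print("expect L px",c[0]/c[2]*S["fx"]+S["cx"],c[1]/c[2]*S["fy"]+S["cy"])
a=cams.camera("scene")[:,:,::-1]; cv2.imwrite("pics/s7.png",a)
```

```text
9.45 [ 0.4245 -0.1098  0.0872] [ 0.8497  0.1505 -0.5141  2.0563 -0.239   1.      0.254 ] [-0.847  -0.3564 -2.1528] 0.30281995841422465
[[ 0.976  -0.2092  0.0602]
 [-0.2177 -0.9391  0.266 ]
 [ 0.0008 -0.2728 -0.9621]]
L [ 0.4384 -0.0474  0.1184] boxy 0.2001911351437342
R [ 0.3861 -0.2822  0.0502] boxy -0.04032729346943235
expect L px 204.7979293460885 354.63054095243297
```

View pics/s7.png

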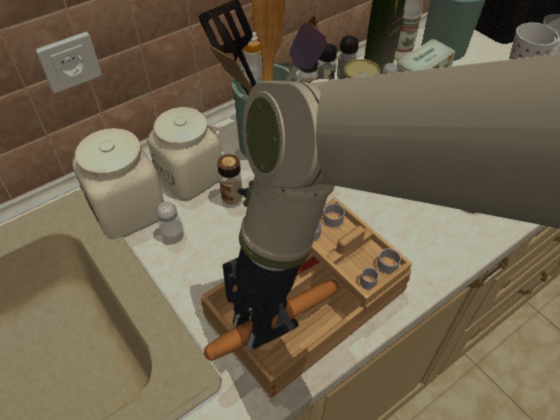

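Emit:
move_arm --claw '[0, 0, 0, 0, 0, 0, 0, 0]' --dp '[[0, -0.03, 0], [0, -0.06, 0], [0, -0.06, 0], [0, -0.04, 0], [0, -0.02, -0.03], [0, 0, -0.06], [0, 0, -0.06], [0, 0, -0.03]]' --turn '[[0, 0, 0], [0, 0, 0], [0, 0, 0], [0, 0, 0], [0, 0, 0], [0, 0, 0], [0, 0, 0], [0, 0, 0]]'

```text
clock: 10.17
position: [0.4312, -0.0823, 0.1342]
ee_rot: [0.984, -0.11, 0.016, -0.137]
ft_force: [0.7, 0.3, -0.8]
grip_width: 0.301
```

```bash
cat > ends.py <<'E'
from h import *
o=manip.get_obs(); print(o["clock"],o["position"],o["joint_pos"],o["ft_force"],o["grip_width"]);Rt=R.from_quat(o["ee_rot"]).as_matrix();print(Rt)
a=np.deg2rad(12.3)
for n,s in (("L",-.07),("R",.18)):
    q=o["position"]+Rt@np.array([0,s,-.0126]); print(n,q,"boxy",(q[0]-.4155)*np.sin(a)+(q[1]+.2473)*np.cos(a))
E
python3 ends.py
```

```text
10.1667 [ 0.4312 -0.0823  0.1342] [ 0.8262  0.0696 -0.5397  2.0244 -0.271   1.0897  0.1955] [ 0.7047  0.313  -0.8088] 0.30136185734471144
[[ 0.9755 -0.2113  0.0615]
 [-0.2201 -0.9387  0.2653]
 [ 0.0017 -0.2723 -0.9622]]
L [ 0.4452 -0.02    0.1653] boxy 0.2284246967652334
R [ 0.3924 -0.2547  0.0973] boxy -0.012119636335231946
```

Emit:
move_arm --claw '[0, 0, 0, 0, 0, 0, 0, 0]' --dp '[[0, -0.01, -0.03], [0, -0.015, -0.06], [0, -0.018, -0.065], [0, -0.018, -0.065], [0, -0.018, -0.065], [0, -0.015, -0.06], [0, -0.01, -0.04], [0, -0.005, -0.02]]' --turn '[[0, 0, 0], [0, 0, 0], [0, 0, 0], [0, 0, 0], [0, 0, 0], [0, 0, 0], [0, 0, 0], [0, 0, 0]]'

```text
clock: 10.83
position: [0.4307, -0.0831, 0.2174]
ee_rot: [0.984, -0.11, 0.016, -0.137]
ft_force: [0.1, -0.5, -1.4]
grip_width: 0.3
```

Emit:
move_arm --claw '[0, 0, 0, 0, 0, 0, 0, 0]' --dp '[[0, 0, 0], [0, 0, 0], [0, 0, 0], [0, 0, 0], [0, 0, 0], [0, 0, 0], [0, 0, 0], [0, 0, 0]]' --turn '[[-0.03, 0, 0], [-0.05, 0, 0], [-0.06, 0, 0], [-0.06, 0, 0], [-0.06, 0, 0], [-0.05, 0, 0], [-0.03, 0, 0], [-0.01, 0, 0]]'

```text
clock: 11.5
position: [0.4303, -0.082, 0.2159]
ee_rot: [0.994, -0.11, -0.0, 0.0]
ft_force: [0.1, -0.7, 0.1]
grip_width: 0.303
```

Emit:
move_arm --claw '[0, 0, 0, 0, 0, 0]' --dp '[[0, 0, 0], [0, 0, 0], [0, 0, 0], [0, 0, 0], [0, 0, 0], [0, 0, 0]]' --turn '[[0, 0, 0], [0, 0, 0], [0, 0, 0], [0, 0, 0], [0, 0, 0], [0, 0, 0]]'

```text
clock: 12.0
position: [0.4303, -0.0833, 0.2164]
ee_rot: [0.994, -0.111, 0.0, -0.001]
ft_force: [0.1, 0.3, -1.1]
grip_width: 0.301
```

```bash
python3 ends.py
python3 - <<'E'
from h import *
o=manip.get_obs();print(abs(o["joint_velocities"]).max())
Rt=R.from_quat(o["ee_rot"]).as_matrix()
S=cams.camera_info("scene")
for s in(-.07,.18):
    q=o["position"]+Rt@np.array([0,s,-.0126]);c=np.linalg.inv(S["pose"])@np.r_[q,1];print("expect scene px",c[0]/c[2]*S["fx"]+S["cx"],c[1]/c[2]*S["fy"]+S["cy"])
    S2=cams.camera_info("side");c=np.linalg.inv(S2["pose"])@np.r_[q,1];print("expect side px",c[0]/c[2]*S2["fx"]+S2["cx"],c[1]/c[2]*S2["fy"]+S2["cy"])
for n in("scene","side"): cv2.imwrite(f"pics/{n}8.png",cams.camera(n)[:,:,::-1])
E
```

```text
12.0 [ 0.4303 -0.0833  0.2164] [ 0.7542 -0.0479 -0.6372  1.915  -0.0316  1.2651 -0.0953] [ 0.129   0.2875 -1.0989] 0.3007248978733671
[[ 0.9754 -0.2205  0.0004]
 [-0.2205 -0.9754  0.0016]
 [-0.     -0.0016 -1.    ]]
L [ 0.4457 -0.015   0.2291] boxy 0.2333878213668113
R [ 0.3906 -0.2589  0.2287] boxy -0.016604439634704322
0.002299079484441267
expect scene px 169.85669959966975 329.92427999508436
expect side px 236.54975296548443 94.95414804598406
expect scene px 333.9387265323447 221.3080920487214
expect side px 206.44256176973187 134.59560120854601
```

View pics/scene8.png

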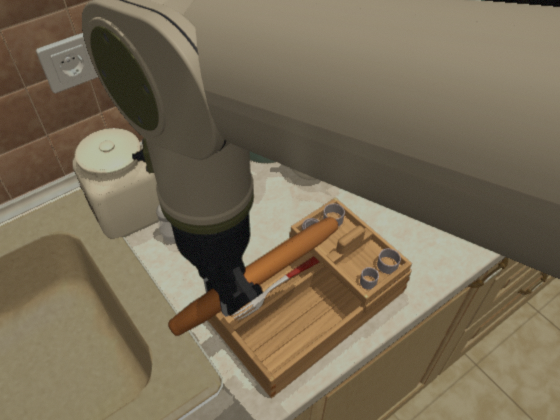

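View pics/side8.png

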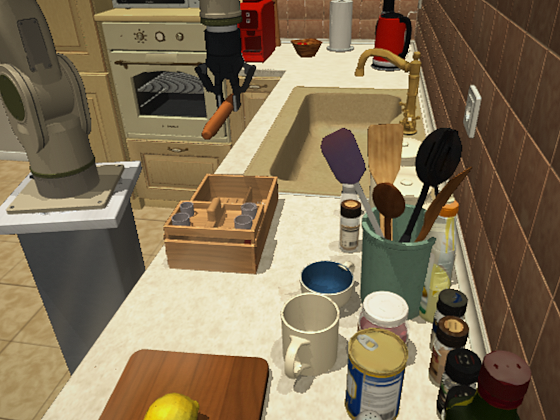

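```bash
python3 -c "
from workcell import manip
print(manip.hand_in()); o=manip.get_obs(); print(o['clock'],o['position'],o['grip_width'])"
```

```text
the job is handed in; nothing more can be done
None
the job is handed in; nothing more can be done
```

The rolling pin is out of the box and still held in the gripper, and the job was handed in at about 12 s.

I pinched the tray's bar and slid it about 107 mm to the right, until the force showed it was against its stop. I then gripped the pin about 55 mm left of its middle and tilted its left end up 16°. From there I drew it out along its own axis over the left wall, lifted it and levelled it.

**Slant:** with the pin tilted, its left end was at about z = 0.093 m. Its right end was at about z = 0.025 m, with y = −0.127 m in the box frame. These come from the gripper pose, not from a separate measurement of the pin.

**Final pose:** both pin ends worked out at about z = 0.229 m, within 0.5° of level. The grip was holding at an opening of 0.30, and the joints were nearly still (0.002 rad/s at most). In the last scene and side pictures the pin's ends lay within a few pixels of where the gripper pose put them.

**Surroundings:** the last pictures showed the tray at the right-hand end and the fork in the box. The spice jar and cup stood in place in the side view. The arm hid most of the salt shaker in the final scene picture, though it stood in place in the one before.

No check failed. The measured heights of the rim, tray and pin agreed with the text to about 4 mm. The bar's height came out about 8 mm low in one two-view estimate that used a wrongly picked edge, so I corrected that pick before grasping.

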